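Cover the curing pot and set its timer

TASK

A freshly tied fly is in the open curing pot on the tying bench. First set the loose round cover on the pot so that it sits fully seated and level, without dropping it on; then turn the winged selector on the grey timer box exactly three clicks clockwise (seen from above) from where it stands now. Leave the bottle, the spool and the tin standing where they are, and do not bump the vise.

Things in the scene. Friction and masses are not known exactly. Their poses are not given: they have to be found in the camera images.
- selector (a joint): rotary selector's angle, rad, growing clockwise seen from above. 8 sprung detents 25 deg (0.4363 rad) apart: 0, 0.436, ... 3.054; end stops just outside. Starts in the 1st, 2nd or 3rd. Let go between detents it springs to the nearer; pushed slowly past half-way it snaps ahead into the next. Takes about 0.12 N m (3.5 N at 36 mm from the axis).
- timer_axis (a point): on the selector's vertical axis, at the middle of the top face of the grey timer box (fixed, 140 x 140 mm, 45 mm high; its sides run along this frame's x and y). At joint value q the wing points, in this frame, at angle 1.527 - q rad from x towards y. Eight white dots at 56 mm radius on the top mark the detents.
- selector_tip (a point): outer end of the selector's wing, half-way up: 48 mm from the axis, 18 mm above the box top. The wing: black upright bar 12 mm thick, from 20 mm behind the axis to 48 mm ahead of it, 5 to 31 mm above the box top, white stripe on its upper edge towards the tip. Under it a hub disc, radius 20 mm, up to 9 mm above the box top.
- pot_rim (a point): centre of the mouth of the curing pot, level with its rim, 78 mm above the bench. The pot is fixed: an upright aluminium cup of 84 mm outer and 76 mm inner diameter on a black foot of 110 mm diameter; open at the top, 68 mm deep.
- cover_center (a point): loose cover, about 120 g: on its axis (z), half-way up its 45 mm height. From below: aluminium boss 68 mm across, 7 mm high, which enters the pot's mouth; aluminium disc 90 mm across, 4 mm thick, which rests on the rim; upright round black handle 20 mm across, 34 mm high. Starts level on the bench on its boss; seated, this point is 15.5 mm above the pot's rim.
- bottle: bystander: closed amber bottle, 28 mm diameter, 85 mm high, standing on the bench close beside the cover; origin at the centre of its underside
- spool: bystander: wooden thread spool, 26 mm diameter, 28 mm high, standing loose on a far corner of the timer box; origin at the centre of its underside
- tin: bystander: small metal tin, 31 mm diameter, 19 mm high, standing loose on the other far corner of the timer box; origin at the centre of its underside
- vise: bystander: tying vise, fixed, behind the pot; base 60 x 60 x 12 mm, upright steel stem of 12 mm diameter on its middle, head 24 mm wide with short studs to both sides (40 mm one way along y, 20 mm the other), 161 mm high in all; origin at the centre of its underside
Not all that is in view belongs to the job. What is shaped like the part that bears cover_center but pink is not meant. What is shaped like the part that bears pot_rim but pink is not meant.

How it is judged (in metres and radians):
On the way, in this order (a step that is already met when the one before it is completed fails the run):
1. the cover sits seated and level on the pot (horizontal distance between cover_center and pot_rim below 0.006 m and z of cover_center in the frame of pot_rim between 0.0125 and 0.0185 m and angle between cover_center's own z axis and vertical below 0.05 rad), for 0.2 s.
2. the selector stands three clicks clockwise of its start (distance of selector_tip from where it was at the start of the episode between 0.0533 and 0.0633 m), for 0.3 s.
At the end, for the whole second after the job is handed in: The cover rests on the pot's rim with its boss inside (axis within 6 mm of the pot's, height within 3 mm of seated, level within 0.05 rad) and the selector rests three clicks clockwise of its start (within 0.3 of a click; its wing tip 53.3 to 63.3 mm from where it was); both released and still (all of step 1 and all of step 2 and linear speed of cover below 0.02 m/s and velocity of joint selector between -0.1 and 0.1 rad/s); the robot touches nothing.
It fails at once if the cover is let go (not held by the fingers) over the pot while still more than 10 mm above its seat: dropped on (horizontal distance between cover_center and pot_rim below 0.035 m and z of cover_center in the frame of pot_rim above 0.0255 m and contact force between the fingers and cover below 0.01 N).
It fails at once if the amber bottle is shifted by more than 15 mm or knocked over (distance of bottle from where it was at the start of the episode above 0.015 m or angle between bottle's own z axis and vertical above 0.35 rad).
It fails at once if the wooden spool is shifted by more than 15 mm or knocked over (distance of spool from where it was at the start of the episode above 0.015 m or angle between spool's own z axis and vertical above 0.35 rad).
It fails at once if the small tin is shifted by more than 15 mm or knocked over (distance of tin from where it was at the start of the episode above 0.015 m or angle between tin's own z axis and vertical above 0.35 rad).
It fails at once if the vise is struck (over 15 N) (contact force between any of the arm, the fingers, cover and vise above 15 N).
It also fails if it takes over 61 s, if anything falls off the work surface, if the arm or the gripper's body presses on something with over 40 N, if the wrist force passes 120 N, or if a joint passes its speed limit or range.

ROBOT

A 6-joint arm with a two-finger parallel gripper is mounted at the origin on the work surface. World frame = base frame: x ahead of the robot, y to its left, z up, the work surface at z = 0. Lengths are in mm, angles in rad, forces in N, time in s.
With the tool pointing down it reaches from about 300 to 775 mm from the base axis. Payload 14.6 kg.
Tool frame: the origin (TCP) lies at the very end of the fingers, on their centre line; the grasp point (between the pads) lies 19 mm behind it (grip_point_offset is the distance from the TCP to the grasp point, in mm); z points along the fingers, y is the line along which they close (so a half turn about z gives the same grasp; the last joint's range is limited). The gripper opens to 94 mm and grips with 3 to 60 N. Pads are 16 mm wide; open, the fingers measure 119 mm over their backs; the gripper's body (75 mm by 177 mm) begins 78 mm behind the grasp point.
Start: joints at [1.273, 0.3, 1.521, -0, 1.321, -0.067], TCP at [125.814, 535.406, 205.446] pointing down, gripper open.
Joint ranges: [-3.03, 3.03], [-0.79, 2.21], [0.23, 2.52], [-1.04, 4.18], [0, 3.07], [-2.55, 2.55]. Speed limits (rad/s): [2.22, 2.22, 2.57, 3.14, 3.14, 3.14].

INTERFACE

Orientations are given as [roll, pitch, yaw] about the fixed x, y, z axes, in that order (R = Rz(yaw) Ry(pitch) Rx(roll)).
In Python, from cell import read_state, camera, camera_info, sign_off, grip_point_offset gives the robot as it stands.
- The arm moves only by the shell command python3 -m handwheel 'ROWS' [FORCE]. ROWS is text: rows parted by semicolons, each of 5 numbers parted by spaces: the shift along the world's x, y, z in units of 40 mm (1.0 is 40 mm), then the turn about the world's z in units of 5 degrees (1.0 is 5 degrees), then the closure, from 0 (fully open) to 1 (shut). In form: dx dy dz yaw gripper; .... A call has 1 to 12 rows; each row shifts and turns the commanded pose from where the row before left it; what a row does not reach is not made up. A row lasts 1/12 s, in which the tool goes at most 41.7 mm and 7.16 degrees, less where a joint would pass 70% of its speed; a pose out of reach is approached as far as the arm can. A call is refused whole if a number of a shift passes 1 or a number of a turn 1, either way. A call with a gripper value outside its range is refused whole. The fingers move at their own pace and stop on an object; FORCE is the grip in N (left out, the last holds). Time passes only in rows, so rows that do not move let the fingers close. It gives the time, the measured TCP pose, the force, the opening and the grip force at its end, in the units of the state.
- read_state(): the state, without advancing time (a new reading comes with each control period).
- camera(name): name is "side" or "top" or "wrist"; returns (picture, depth): 420x560x3 uint8, red, green, blue; 420x560 float32, mm along the optical axis (not along the pixel's ray), 0 where there is no reading.
- camera_info(name): a dict with "intrinsics" (3x3 intrinsics, pixels), "k1" (the pictures are not rectified: a ray, as slopes to the right and down, at radius r is drawn at 1 + k1 r^2 times it, then the intrinsics apply), "world_from_camera" (4x4, takes a point from camera to world coordinates). Camera axes: x right, y down, z forward; pixel columns grow to the right and rows downward; lengths in mm; the calibration is good to about 2 mm. A picture is of the moment at which its call begins: read the wrist's pose just before it. camera_info takes no time and is no camera call; for the wrist camera it gives the pose at the moment of the call.
- sign_off(): hands the job in; it is judged then, once.
The state is a dict: "clock": time; "joints": joint angles; "qd": joint speeds; "effort": joint torques, N m; "eef_pos": TCP position; "eef_rot": TCP orientation; "wrist_force": force on the tool from outside, world axes, zero at the start; "moment": the same for the moment, N m; "finger_gap": finger opening in mm; "finger_force": force on a finger pad.
Only numpy, scipy, OpenCV 4.12 (cv2) and the standard library are available. Lean on these libraries where they do the work, as an engineer would, in place of code of your own. Each camera call takes 0.05 s, during which the arm holds its last target. There are 200 camera calls.

## Working session

There is one attempt and no reset: what is moved stays moved. The work goes in short steps, Python scripts to look and compute and a shell command to move; the robot and the scene stay as the last step left them, time stands still between calls to the robot, and variables do not carry over. Pictures are saved under pics/ and viewed, at most 10 in all, crops included, and the job is handed in when it is done.

```bash
mkdir -p pics; cat > h.py <<'E'
import numpy as np, cv2
from cell import *
def cloud(n):
    im,d=camera(n); i=camera_info(n); K=np.array(i["intrinsics"]);T=np.array(i["world_from_camera"])
    v,u=np.mgrid[:420,:560]; p=np.stack([u,v],-1).reshape(-1,1,2).astype(float)
    r=cv2.undistortPoints(p,K,np.array([i["k1"],0,0,0.])).reshape(420,560,2)
    c=np.dstack([r*d[...,None],d]); w=c@T[:3,:3].T+T[:3,3]; w[d==0]=np.nan
    return im,d,w
def save(n,f,im): cv2.imwrite(f"pics/{f}.png",im[...,::-1])
E
python3 - <<'E'
from h import *
print(read_state(), grip_point_offset)
for n in("top","side"):
    im,d,w=cloud(n); save(n,n,im); np.savez(n,im=im,w=w); print(n,camera_info(n)["world_from_camera"])
E
```

```text
{'clock': 0.0, 'joints': array([ 1.27335928e+00,  3.00519105e-01,  1.52161280e+00, -2.64948749e-05,
        1.32067683e+00, -6.65826029e-02]), 'qd': array([-0.00209446, -0.00101301,  0.00067515, -0.00028665,  0.0004835 ,
        0.00097006]), 'effort': array([ 2.07966979e-03, -5.31811595e+01, -3.52735627e+01,  7.08703394e-02,
        2.43830297e-02, -8.64256549e-05]), 'eef_pos': array([125.76573273, 535.14895492, 204.84657865]), 'eef_rot': array([-3.14037756e+00, -5.53043846e-05,  2.91074475e+00]), 'wrist_force': array([-0.40951371,  0.07164666,  0.22983324]), 'moment': array([-0.0653897 , -0.0025295 ,  0.00315184]), 'finger_force': 0.0, 'finger_gap': 93.85564383574014} 18.8
top [[ 1.57089597e-03 -9.86574439e-01  1.63304650e-01  4.02886365e+02]
 [-9.99918189e-01  5.23377605e-04  1.27805205e-02 -8.82383776e+01]
 [-1.26944048e-02 -1.63311366e-01 -9.86492904e-01  1.04711999e+03]
 [ 0.00000000e+00  0.00000000e+00  0.00000000e+00  1.00000000e+00]]
side [[ 7.70511737e-01 -4.52381519e-01  4.49068619e-01  8.90654994e+00]
 [-6.37165900e-01 -5.26493334e-01  5.62871552e-01 -7.57422764e+02]
 [-1.82010533e-02 -7.19830348e-01 -6.93911371e-01  8.93053986e+02]
 [ 0.00000000e+00  0.00000000e+00  0.00000000e+00  1.00000000e+00]]
```

View pics/top.png

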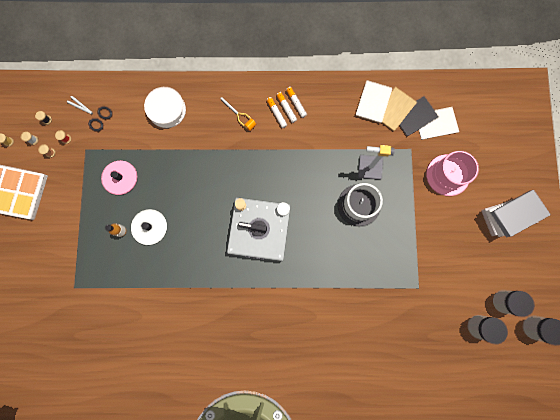

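View pics/side.png

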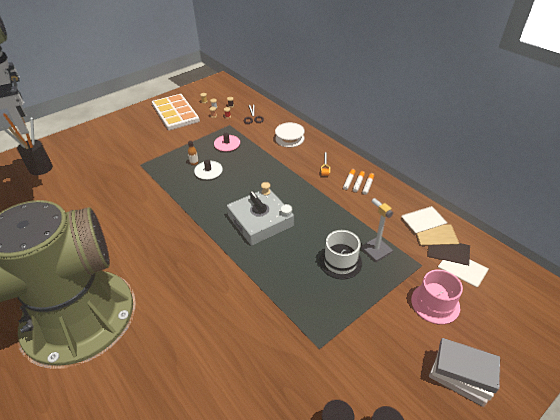

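Top view: white cover at (150,227) with the bottle just left of it at (116,230), and the grey timer at (258,228) with the wing pointing left. Spool is at (240,204), tin at (283,209), pot at (362,203) and vise at (375,160). The pink pot and cover are decoys.

```bash
cat > m.py <<'E'
from h import *
from scipy.optimize import least_squares
def circ(p):
    s=least_squares(lambda a:np.hypot(p[:,0]-a[0],p[:,1]-a[1])-a[2],[*p.mean(0)[:2],40],loss='soft_l1',f_scale=1.5).x; return s
def sel(w,u0,u1,v0,v1,z0,z1):
    q=w[v0:v1,u0:u1].reshape(-1,3); return q[(q[:,2]>z0)&(q[:,2]<z1)]
def cen(p):
    h=p[:,:2].astype(np.float32); (c,r)=cv2.minEnclosingCircle(h); return np.array(c),r,p.mean(0),len(p)
E
python3 - <<'E'
from m import *
np.set_printoptions(precision=1,suppress=True)
z=np.load('top.npz');w=z['w'];s=np.load('side.npz')['w'];im=z['im']
print("bench",np.nanmedian(w[270:280,100:400,2]))
print("cover disc",cen(sel(w,128,172,205,250,7,16)),"handle",cen(sel(w,128,172,205,250,35,60)))
print("bottle",cen(sel(w,100,128,215,245,60,100)))
print("pot rim",cen(sel(w,335,390,175,230,70,90)))
b=sel(w,222,295,190,265,40,50);print("box",cv2.minAreaRect(b[:,:2].astype(np.float32)),b.mean(0))
print("wing",cv2.minAreaRect(sel(w,230,280,213,245,70,85)[:,:2].astype(np.float32)))
print("spool",cen(sel(w,230,249,195,215,65,80)),"tin",cen(sel(w,272,295,198,220,57,70)))
v=sel(w,355,400,140,182,100,200);print("vise",v.min(0),v.max(0))
# side: by world window
def win(x0,x1,y0,y1,z0,z1):
    q=s.reshape(-1,3);return q[(q[:,0]>x0)&(q[:,0]<x1)&(q[:,1]>y0)&(q[:,1]<y1)&(q[:,2]>z0)&(q[:,2]<z1)]
c=cen(sel(w,128,172,205,250,7,16))[0];p=cen(sel(w,335,390,175,230,70,90))[0]
print("side cover",cen(win(c[0]-60,c[0]+60,c[1]-60,c[1]+48,7,13)),"handle",cen(win(c[0]-30,c[0]+30,c[1]-30,c[1]+30,35,60)))
print("side rim",cen(win(p[0]-60,p[0]+60,p[1]-60,p[1]+60,74,84)))
cr=cv2.resize(im[185:270,215:300],None,fx=7,fy=7,interpolation=cv2.INTER_CUBIC);save('',"box",cr)
E
```

```text
bench 1.1063538362245708
cover disc (array([522.8, 252.9]), 48.073707580566406, array([520.1, 250.4,  11.4]), 910) handle (array([520.7, 250.4]), 10.9514741897583, array([519.9, 250.3,  44.3]), 61)
bottle (array([509.1, 320. ]), 9.825396537780762, array([509.5, 319.7,  75.8]), 69)
pot rim (array([ 578., -285.]), 43.03002166748047, array([ 577.3, -286.2,   76.8]), 231)
box ((513.1463012695312, -30.61779022216797), (140.00375366210938, 141.85360717773438), 82.38735961914062) [507.3 -31.   45.1]
wing ((516.9283447265625, -17.098907470703125), (68.0750503540039, 12.313136100769043), 79.59471130371094)
spool (array([572.1,  13.6]), 12.767044067382812, array([571.7,  13.5,  72.9]), 90) tin (array([560.6, -91. ]), 15.158195495605469, array([560.3, -90.7,  64. ]), 124)
vise [ 668.2 -340.   102.2] [ 688.9 -278.2  163.2]
side cover (array([521.3, 247.9]), 46.009483337402344, array([519.6, 243.3,  10.2]), 303) handle (array([521. , 248.2]), 12.328669548034668, array([520.3, 246.5,  41.6]), 32)
side rim (array([ 579.4, -287.7]), 42.6953239440918, array([ 577.1, -289.9,   76.9]), 167)
```

View pics/box.png

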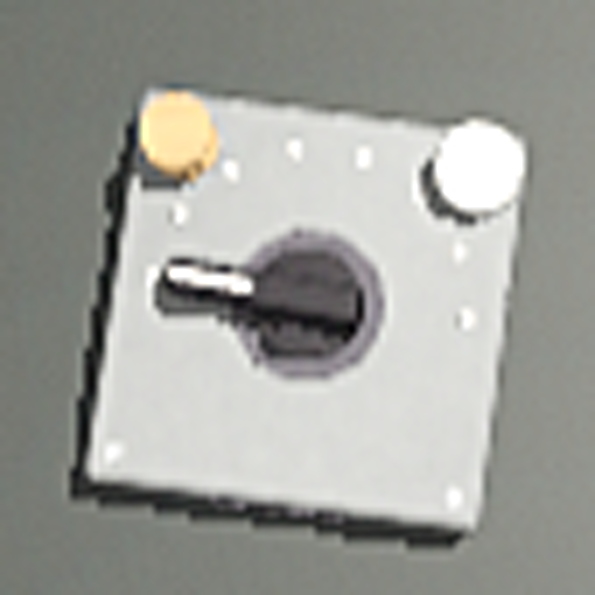

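The wing is at about 80°, so the selector starts in the 1st detent (box yaw about -7.5°). Next I hover above the cover and refine with the wrist camera.

```bash
python3 -m handwheel '.82 -.595 0 0 .55;.82 -.595 0 0 .55;.82 -.595 0 0 .55;.82 -.595 0 0 .55;.82 -.595 0 0 .55;.82 -.595 0 0 .55;.82 -.595 0 0 .55;.82 -.595 0 0 .55;.82 -.595 0 0 .55;.82 -.595 0 0 .55;.82 -.595 0 0 .55;.82 -.595 0 0 .55' 20; python3 -m handwheel '0 0 0 0 .55;0 0 0 0 .55;0 0 0 0 .55'
python3 - <<'E'
from m import *
np.set_printoptions(precision=1,suppress=True)
im,d,w=cloud("wrist");save('',"w1",im);np.savez('w1',im=im,w=w);print(read_state()['eef_pos'])
q=w.reshape(-1,3);q=q[np.hypot(q[:,0]-520,q[:,1]-250)<52]
for a,b in((7,16),(38,52)): print(cen(q[(q[:,2]>a)&(q[:,2]<b)]))
E
```

```text
clock: 1.1
eef_pos: [520.7, 248.2, 205.2]
eef_rot: [-3.141, -0.0, 2.911]
wrist_force: [-0.2, 0.1, 0.4]
finger_gap: 42.5
finger_force: 0.0
clock: 1.35
eef_pos: [518.9, 249.9, 205.0]
eef_rot: [-3.141, -0.001, 2.911]
wrist_force: [-0.1, 0.3, -0.1]
finger_gap: 42.7
finger_force: 0.0
[518.6 250.4 205.3]
(array([520.5, 250.2]), 44.948638916015625, array([519. , 250.5,  11.1]), 4638)
(array([520.4, 250.1]), 9.977338790893555, array([519.8, 250.3,  44.7]), 301)
```

View pics/w1.png

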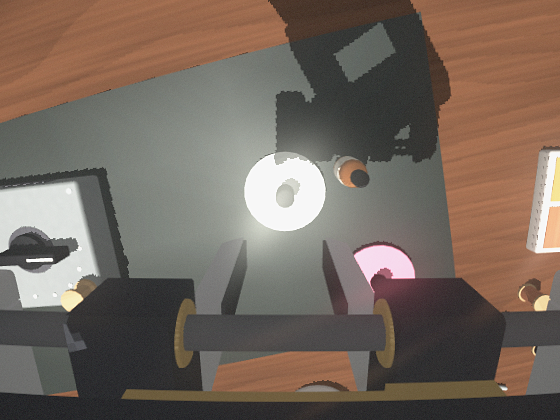

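The wrist view shows the cover at (285,190) with the bottle right of it at (350,172). The cover fit is (520.4, 250.1), so I descend and grasp.

```bash
python3 -m handwheel '.03 0 -.8 0 .55;0 0 -.8 0 .55;0 0 -.8 0 .55;0 0 -.8 0 .55;0 0 -.7 0 .55;0 0 -.5 0 .55;0 0 -.3 0 .55;0 0 0 0 .55;0 0 0 0 .55;0 0 0 0 .55' 20; python3 -m handwheel '0 0 0 0 1;0 0 0 0 1;0 0 0 0 1;0 0 0 0 1;0 0 0 0 1;0 0 0 0 1;0 0 0 0 1;0 0 0 0 1' 25
```

```text
clock: 2.23
eef_pos: [521.2, 250.5, 19.1]
eef_rot: [3.14, 0.002, 2.911]
wrist_force: [0.5, -0.3, 0.7]
finger_gap: 42.1
finger_force: 0.0
clock: 2.9
eef_pos: [520.8, 249.9, 17.9]
eef_rot: [3.141, 0.001, 2.911]
wrist_force: [-0.8, -0.3, 6.0]
finger_gap: 19.7
finger_force: 25.0
```

Gripped (gap 19.7). I lift it and carry it to the pot.

```bash
python3 -m handwheel '0 0 .2 0 1;0 0 .4 0 1;0 0 .7 0 1;0 0 .7 0 1;0 0 .7 0 1;0 0 .5 0 1;0 0 .1 0 1;0 -.3 0 0 1;0 -.6 0 0 1' ; python3 -m handwheel '.1 -.9 0 0 1;.13 -.98 0 0 1;.13 -.98 0 0 1;.13 -.98 0 0 1;.13 -.98 0 0 1;.13 -.98 0 0 1;.13 -.98 0 0 1;.13 -.98 0 0 1;.13 -.98 0 0 1;.13 -.98 0 0 1;.13 -.98 0 0 1;.1 -.9 0 0 1'; python3 -m handwheel '0 -.5 0 0 1;0 -.3 0 0 1;0 -.1 0 0 1;0 0 0 0 1;0 0 0 0 1;0 0 0 0 1'
python3 - <<'E'
from m import *
np.set_printoptions(precision=1,suppress=True)
s=read_state();print(s['eef_pos'],s['joints'])
im,d,w=cloud("wrist");save('',"w2",im)
im2,d2,w2=cloud("side")
for W in (w,w2):
  q=W.reshape(-1,3);q=q[np.hypot(q[:,0]-578,q[:,1]+287)<52]
  for a,b in((73,83),(135,155)):
    k=q[(q[:,2]>a)&(q[:,2]<b)]
    print(a,len(k)); 
    if len(k)>20: print(cen(k),circ(k))
E
```

```text
clock: 3.65
eef_pos: [519.9, 214.1, 148.0]
eef_rot: [-3.141, -0.001, 2.913]
wrist_force: [-0.1, -0.2, -1.2]
finger_gap: 19.5
finger_force: 25.0
clock: 4.65
eef_pos: [579.2, -252.9, 147.1]
eef_rot: [3.141, -0.003, 2.91]
wrist_force: [1.2, 0.5, -1.6]
finger_gap: 19.7
finger_force: 25.0
clock: 5.15
eef_pos: [580.7, -284.8, 149.4]
eef_rot: [3.141, -0.0, 2.912]
wrist_force: [0.8, -0.0, -0.9]
finger_gap: 19.5
finger_force: 25.0
[ 580.7 -284.8  149.4] [-0.5  0.6  1.3  0.   1.3 -1.9]
73 560
(array([ 555. , -285.9]), 34.70375442504883, array([ 543. , -284.3,   77.6]), 560) [ 578.8 -288.2   41. ]
135 11168
(array([ 580.4, -285.8]), 45.07244110107422, array([ 568.4, -282.6,  142.6]), 11168) [ 582.8 -285.9   34.4]
73 130
(array([ 577. , -289.5]), 42.02083206176758, array([ 565.9, -298.4,   76.6]), 130) [ 577.8 -288.8   39.5]
135 616
(array([ 581. , -285.7]), 46.44586181640625, array([ 572.7, -291.4,  142.1]), 616) [ 583.8 -284.5   33.8]
```

View pics/w2.png

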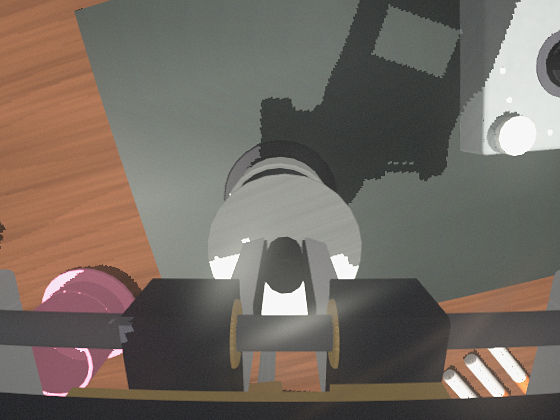

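The cover is held level and centred at (580.4, -285.8), with the pot's rim peeking out behind it at (275,170). I refine the rim from the earlier unobstructed images.

```bash
python3 - <<'E'
from m import *
np.set_printoptions(precision=1,suppress=True)
for n in('top','side'):
  q=np.load(n+'.npz')['w'].reshape(-1,3);q=q[(np.hypot(q[:,0]-578,q[:,1]+287)<48)&(q[:,2]>74)&(q[:,2]<84)]
  print(n,circ(q),np.median(q[:,2]))
E
```

```text
top [ 578.5 -285.3   39.8] 77.56389587677165
side [ 578.  -288.4   39.6] 76.82752360857478
```

```bash
python3 -m handwheel '-.05 -.015 -.3 0 1;0 0 -.4 0 1;0 0 -.3 0 1;0 0 -.15 0 1;0 0 0 0 1;0 0 0 0 1;0 0 0 0 1'; python3 -m handwheel '0 0 -.05 0 1;0 0 -.05 0 1;0 0 -.05 0 1;0 0 -.05 0 1;0 0 0 0 1;0 0 0 0 1'
```

```text
clock: 5.83
eef_pos: [578.9, -286.9, 104.2]
eef_rot: [-3.141, 0.001, 2.911]
wrist_force: [-0.1, 0.1, -1.1]
finger_gap: 19.7
finger_force: 25.0
clock: 6.33
eef_pos: [578.6, -286.8, 95.3]
eef_rot: [3.142, -0.0, 2.911]
wrist_force: [-0.0, 0.3, -1.2]
finger_gap: 19.5
finger_force: 25.0
```

```bash
python3 -m handwheel '0 0 -.05 0 1;0 0 -.05 0 1;0 0 0 0 1;0 0 0 0 1'; python3 -m handwheel '0 0 -.03 0 1;0 0 -.03 0 1;0 0 0 0 1;0 0 0 0 1'
```

```text
clock: 6.67
eef_pos: [578.5, -286.8, 91.3]
eef_rot: [3.141, -0.0, 2.911]
wrist_force: [-0.3, -0.5, -0.6]
finger_gap: 19.4
finger_force: 25.0
clock: 7.0
eef_pos: [578.6, -286.8, 89.0]
eef_rot: [3.142, -0.0, 2.911]
wrist_force: [0.4, -0.0, -0.5]
finger_gap: 19.1
finger_force: 25.0
```

```bash
python3 -m handwheel '0 0 -.02 0 1;0 0 0 0 1;0 0 0 0 1'; python3 -m handwheel '0 0 -.02 0 1;0 0 0 0 1;0 0 0 0 1'; python3 -m handwheel '0 0 -.02 0 1;0 0 0 0 1;0 0 0 0 1'
```

```text
clock: 7.25
eef_pos: [578.7, -286.8, 89.0]
eef_rot: [-3.141, 0.0, 2.911]
wrist_force: [-3.5, 2.0, 5.7]
finger_gap: 19.3
finger_force: 25.0
clock: 7.5
eef_pos: [578.7, -286.8, 88.9]
eef_rot: [-3.141, 0.001, 2.911]
wrist_force: [-6.2, 3.9, 11.5]
finger_gap: 19.6
finger_force: 25.0
clock: 7.75
eef_pos: [578.7, -286.8, 88.9]
eef_rot: [-3.141, 0.001, 2.911]
wrist_force: [-9.4, 5.6, 18.4]
finger_gap: 19.3
finger_force: 25.0
```

Contact is at the expected seat height. I relieve the press, release and lift clear.

```bash
python3 -m handwheel '0 0 .04 0 1;0 0 0 0 1;0 0 0 0 .5;0 0 0 0 .5;0 0 0 0 .5;0 0 0 0 .5;0 0 0 0 .5;0 0 0 0 .5'; python3 -m handwheel '0 0 .2 0 .5;0 0 .5 0 .5;0 0 .8 0 .5;0 0 .8 0 .5;0 0 .8 0 .5;0 0 .3 0 .5;0 0 0 0 .5;0 0 0 0 .5'
python3 - <<'E'
from m import *
np.set_printoptions(precision=2,suppress=True)
for n in('wrist','top','side'):
  im,d,w=cloud(n); 
  if n=='wrist': save('',"w3",im)
  q=w.reshape(-1,3);q=q[np.hypot(q[:,0]-578,q[:,1]+287)<52]
  k=q[(q[:,2]>77)&(q[:,2]<92)];A=np.c_[k[:,:2]-k[:,:2].mean(0),np.ones(len(k))];print(n,cen(k),np.linalg.lstsq(A,k[:,2],rcond=None)[0])
  k=q[(q[:,2]>108)&(q[:,2]<125)&(np.hypot(q[:,0]-578,q[:,1]+287)<25)];
  if len(k)>5:print(cen(k))
E
```

```text
clock: 8.42
eef_pos: [578.6, -286.8, 88.1]
eef_rot: [3.142, -0.0, 2.911]
wrist_force: [0.3, 1.1, 0.3]
finger_gap: 46.8
finger_force: 0.0
clock: 9.08
eef_pos: [578.5, -286.7, 223.9]
eef_rot: [-3.142, 0.0, 2.911]
wrist_force: [0.6, 0.6, -0.4]
finger_gap: 47.2
finger_force: 0.0
wrist (array([ 578.26, -286.88]), 45.05010223388672, array([ 576.35, -286.42,   80.64]), 6154) [-0.    0.   80.64]
(array([ 578.23, -286.85]), 9.914015769958496, array([ 577.4 , -286.64,  114.18]), 405)
top (array([ 595.83, -254.59]), 28.99527359008789, array([ 600.97, -251.49,   81.62]), 47) [ 0.07  0.09 81.62]
side (array([ 580.  , -287.42]), 45.92759704589844, array([ 576.04, -290.24,   81.51]), 705) [ 0.   -0.   81.51]
(array([ 578.5 , -287.23]), 10.144485473632812, array([ 577.73, -288.7 ,  114.22]), 55)
```

View pics/w3.png

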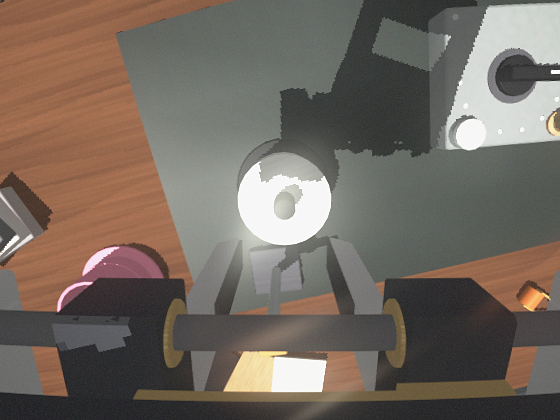

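The cover is seated and level (disc top at about 81 mm, handle at (578.2, -286.9)). Next is the timer.

```bash
python3 -m handwheel '-.12 .6 0 -1 .74;-.12 .6 0 -1 .74;-.12 .6 0 -1 .74;-.12 .6 0 -1 .74;-.12 .6 0 -1 .74;-.12 .6 0 -1 .74;-.12 .6 0 -1 .74;-.12 .6 0 -1 .74;-.12 .6 0 -1 .74;-.12 .6 0 -1 .74;-.12 .6 0 -1 .74;-.12 .6 0 -1 .74'; python3 -m handwheel '0 .1 0 -1 .74;0 0 0 -1 .74;0 0 0 -1 .74;0 0 0 -1 .74;0 0 0 -1 .74;0 0 0 -.4 .74;0 0 0 0 .74;0 0 0 0 .74;0 0 0 0 .74'
cat > wing.py <<'E'
from m import *
import sys
np.set_printoptions(precision=1,suppress=True)
for n in sys.argv[2:]:
  im,d,w=cloud(n)
  if n=='wrist': save('',sys.argv[1],im)
  q=w.reshape(-1,3);r=np.hypot(q[:,0]-514,q[:,1]+31)
  k=q[(r<58)&(q[:,2]>71)&(q[:,2]<80)]
  b=q[(abs(q[:,2]-45)<2.5)&(r<105)]
  R=cv2.minAreaRect(k[:,:2].astype(np.float32));P=np.array(cv2.boxPoints(R))
  s=(k[:,:2]-k[:,:2].mean(0));v=np.linalg.svd(s,full_matrices=False)[2][0]
  c=np.array(R[0]);v*=np.sign(v@(c-[514,-31]));print(n,len(k),R,"ang",np.degrees(np.arctan2(v[1],v[0])),"axis",c-14*v)
  print("box",cv2.minAreaRect(b[:,:2].astype(np.float32)))
s=read_state();print(s['clock'],s['eef_pos'],s['eef_rot'],s['joints'])
E
python3 wing.py w4 wrist
```

```text
clock: 10.23
eef_pos: [520.2, 2.3, 223.0]
eef_rot: [-3.14, -0.001, 1.859]
wrist_force: [0.1, -0.1, -0.1]
finger_gap: 24.2
finger_force: 0.0
clock: 10.98
eef_pos: [520.8, 5.2, 223.7]
eef_rot: [-3.141, 0.0, 1.394]
wrist_force: [0.4, 0.2, 0.4]
finger_gap: 24.4
finger_force: 0.0
wrist 782 ((515.2896728515625, -18.779346466064453), (66.80580139160156, 11.210149765014648), 79.96344757080078) ang 79.77265682993303 axis [512.8 -32.6]
box ((512.447265625, -33.02519989013672), (140.04823303222656, 138.0967559814453), 82.4137191772461)
11.0333 [520.9   5.2 223.8] [-3.1  0.   1.4] [-0.1  0.2  1.6 -0.   1.3  0.1]
```

View pics/w4.png

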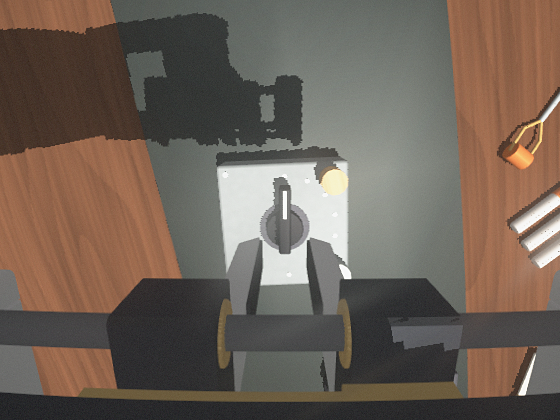

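The wrist view shows the wing upright at (285,215), with the spool at (333,180) right of it. Axis is about (513,-32.3), wing at 79.8°. I straddle the wing at 34 mm radius.

```bash
python3 -m handwheel '-.045 -.1 -.6 0 .74;0 0 -.8 0 .74;0 0 -.8 0 .74;0 0 -.8 0 .74;0 0 -.6 0 .74;0 0 -.35 0 .74;0 0 -.19 0 .74;0 0 0 0 .74;0 0 0 0 .74;0 0 0 0 .74'
python3 - <<'E'
import numpy as np
a=np.radians(79.8-5*np.arange(0,17));p=np.c_[513+34*np.cos(a),-32.3+34*np.sin(a)]
print(np.round(np.diff(p,axis=0)/40,3),p[-2:])
E
```

```text
clock: 11.87
eef_pos: [519.9, 1.2, 59.8]
eef_rot: [3.14, -0.0, 1.393]
wrist_force: [0.4, 0.3, -0.3]
finger_gap: 24.3
finger_force: 0.0
[[ 0.072 -0.016]
 [ 0.071 -0.023]
 [ 0.068 -0.029]
 [ 0.066 -0.034]
 [ 0.062 -0.04 ]
 [ 0.059 -0.045]
 [ 0.054 -0.05 ]
 [ 0.05  -0.055]
 [ 0.045 -0.059]
 [ 0.04  -0.063]
 [ 0.034 -0.066]
 [ 0.028 -0.069]
 [ 0.022 -0.071]
 [ 0.016 -0.072]
 [ 0.009 -0.074]
 [ 0.003 -0.074]] [[546.88075721 -29.45495333]
 [546.99979286 -32.41868215]]
```

```bash
python3 -m handwheel '0 0 0 0 .83;0 0 0 0 .83;0 0 0 0 .83' 15; python3 -m handwheel '.072 -.016 0 -1 .83;0 0 0 0 .83;.071 -.023 0 -1 .83;0 0 0 0 .83;.068 -.029 0 -1 .83;0 0 0 0 .83;.066 -.034 0 -1 .83;0 0 0 0 .83;.062 -.04 0 -1 .83;0 0 0 0 .83;0 0 0 0 .83;0 0 0 0 .83'
```

```text
clock: 12.12
eef_pos: [519.5, 1.2, 59.2]
eef_rot: [3.141, -0.0, 1.392]
wrist_force: [0.0, -0.8, -0.3]
finger_gap: 16.2
finger_force: 0.0
clock: 13.12
eef_pos: [532.6, -4.4, 58.6]
eef_rot: [-3.142, 0.0, 0.961]
wrist_force: [0.3, -0.6, -0.7]
finger_gap: 16.2
finger_force: 0.0
```

```bash
python3 -m handwheel '.059 -.045 0 -1 .83;0 0 0 0 .83;.054 -.05 0 -1 .83;0 0 0 0 .83;.05 -.055 0 -1 .83;0 0 0 0 .83;.045 -.059 0 -1 .83;0 0 0 0 .83;.04 -.063 0 -1 .83;0 0 0 0 .83;0 0 0 0 .83'; python3 wing.py w5 top side
```

```text
clock: 14.03
eef_pos: [542.6, -15.3, 58.6]
eef_rot: [3.142, 0.0, 0.526]
wrist_force: [0.0, 1.5, -0.7]
finger_gap: 15.7
finger_force: 0.0wing.py:11: RuntimeWarning: Mean of empty slice.
  s=(k[:,:2]-k[:,:2].mean(0));v=np.linalg.svd(s,full_matrices=False)[2][0]
  ret = um.true_divide(
Traceback (most recent call last):
  File "wing.py", line 11, in <module>
    s=(k[:,:2]-k[:,:2].mean(0));v=np.linalg.svd(s,full_matrices=False)[2][0]
                                  ~~~~~~~~~~~~~~~~~~~~~~~~~~~~~~~~~~~~~~~^^^
IndexError: index 0 is out of bounds for axis 0 with size 0
```

```bash
python3 -m handwheel '.034 -.066 0 -1 .83;0 0 0 0 .83;.028 -.069 0 -1 .83;0 0 0 0 .83;.022 -.071 0 -1 .83;0 0 0 0 .83;.016 -.072 0 -1 .83;0 0 0 0 .83;.009 -.074 0 -1 .83;0 0 0 0 .83;0 0 0 0 .83;0 0 0 0 .83'; python3 -m handwheel '0 0 0 0 .74;0 0 0 0 .74;0 0 0 0 .74;0 0 0 0 .74'; python3 -m handwheel '0 0 .3 0 .74;0 0 .6 0 .74;0 0 .8 0 .74;0 0 .8 0 .74;0 0 .8 0 .74;0 0 .6 0 .74;0 0 .2 0 .74;0 0 0 0 .74;0 0 0 0 .74;0 0 0 0 .74'; python3 wing.py w5 wrist
```

```text
clock: 15.08
eef_pos: [547.0, -29.3, 58.6]
eef_rot: [-3.142, 0.0, 0.089]
wrist_force: [-0.1, -0.4, 0.0]
finger_gap: 15.9
finger_force: 0.0
clock: 15.42
eef_pos: [547.0, -29.4, 58.6]
eef_rot: [-3.142, -0.0, 0.084]
wrist_force: [0.0, 0.5, 0.1]
finger_gap: 24.1
finger_force: 0.0
clock: 16.25
eef_pos: [546.4, -29.4, 220.9]
eef_rot: [-3.141, 0.003, 0.083]
wrist_force: [-0.4, -0.2, -0.7]
finger_gap: 24.9
finger_force: 0.0
wrist 802 ((527.6282958984375, -16.880054473876953), (71.33065795898438, 41.66673278808594), 4.984726905822754) ang 5.691454564509853 axis [513.7 -18.3]
box ((512.9442138671875, -33.126502990722656), (138.29580688476562, 139.68960571289062), 82.46246337890625)
16.3 [546.5 -29.4 220.9] [-3.1  0.   0.1] [-0.1  0.3  1.5 -0.   1.4  1.4]
```

View pics/w5.png

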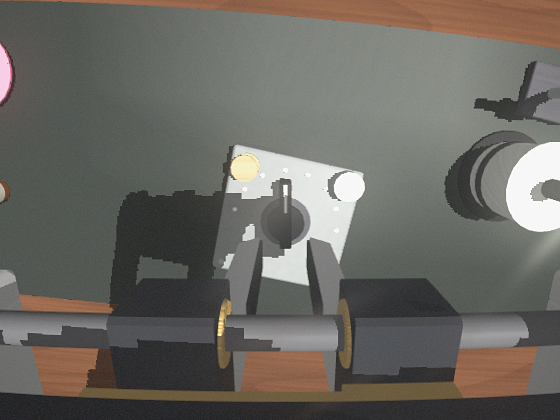

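The wing now points at about 5°, 75° (three clicks) clockwise of its start. Spool (243,167) and tin (348,187) still stand, and the arm is clear.

```bash
python3 -c "
from cell import *
print(sign_off())"
```

```text
the job is handed in; nothing more can be done
None
```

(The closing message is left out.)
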